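# Park the square-headed spring stop

## Robot

A 6-joint arm with a two-finger parallel gripper is mounted at the origin on a cart in front of the work surface, level with it; the furniture and walls round the work are solid. World frame = base frame: x ahead of the robot, y to its left, z up, the work surface at z = 0. Lengths are in mm, angles in rad, forces in N, time in s.
With the tool pointing down it reaches from about 350 to 875 mm from the base axis. Payload 4.2 kg.
Tool frame: the origin (TCP) lies at the centre of the arm's flange, where the gripper is bolted on; the fingertips stand 173 mm ahead of it and the grasp point (between the pads) lies 155 mm ahead of it; z points along the fingers, y is the line along which they close (so a half turn about z gives the same grasp; the last joint's range is limited). The gripper opens to 85 mm and grips with 20 to 120 N. Pads are 22 mm wide; open, the fingers measure 114 mm over their backs; the gripper's body (76 mm by 85 mm) begins 54 mm behind the grasp point. The pads swing forward as they close: fully open they stand 13 mm farther back than shut.
Start: joints at [1.446, 0.385, 0.008, 0, -1.194, -0.259], TCP at [233.996, 579.522, 404.712] pointing down, gripper open.
Joint ranges: [-3.14, 3.14], [-1.21, 2.06], [-1.07, 1.41], [-3.16, 2.05], [-2.99, -0.16], [-3.1, 3.1]. Speed limits (rad/s): [2.79, 2.79, 3.14, 3.14, 3.14, 3.14].

## Interface

Orientations are given as [roll, pitch, yaw] about the fixed x, y, z axes, in that order (R = Rz(yaw) Ry(pitch) Rx(roll)).
In Python, from workcell import bot gives the robot as it stands.
- The arm moves only by the tool jog_arm, called after "Emit:" by a JSON object that holds its "name" and its "arguments". Schema: {"type":"object","properties":{"plan":{"type":"array","items":{"type":"number"},"minItems":7,"maxItems":56},"grip_n":{"type":"number"},"only":{"type":"string"},"quiet":{"type":"boolean"},"lines":{"type":"string"}},"required":["plan"],"additionalProperties":false}. plan is one flat list of numbers that holds 1 to 8 rows one after another, with no inner brackets; each row has 7 numbers: dx, dy, dz in parts of the range, where 1.0 means 750 mm, then a rotation vector rx, ry, rz in normalised numbers (1 is 45 degrees), then the opening from 0.0 (shut) to 1.0 (fully open); each row shifts and turns the commanded pose from where the row before left it, along the tool's axes as they then stand; what a row does not reach is not made up. A row lasts 1/10 s, in which the tool goes at most 50 mm and 0.15 rad, less where a joint would pass 70% of its speed; a pose out of reach is approached as far as the arm can. The fingers move at their own pace and stop on an object; grip_n is the grip in N (left out, the last holds). Time passes only in rows, so rows that do not move let the fingers close. The tool returns the time, the measured TCP pose, the force, the opening and the grip force at its end. only (a regular expression) keeps the lines of the reply that match it, lines (a string "A,B") keeps lines A to B, and quiet returns only ok. Shift and turn numbers lie between -1 and 1, and a call with a number outside is refused. Input that does not fit is refused with a message, and nothing moves.
- bot.sense(): the state, without advancing time (a new reading comes with each control period).
- bot.snapshot(name): name is "side" or "top" or "wrist"; returns a dict with "img" (480x640x3 uint8, red, green, blue), "range_z" (480x640 float32, mm along the optical axis (not along the pixel's ray), 0 where there is no reading), "intrinsics" (3x3 intrinsics, pixels), "k1" (the pictures are not rectified: a ray, as slopes to the right and down, at radius r is drawn at 1 + k1 r^2 times it, then the intrinsics apply), "R" (3x3) and "t" (3): a world point X has camera coordinates R X + t; the wrist camera has in their place "T_tool_cam" (4x4, takes a point from camera to tool coordinates, whose origin is the TCP and whose axes are the flange's). Camera axes: x right, y down, z forward; pixel columns grow to the right and rows downward; lengths in mm; the calibration is good to about 2 mm. A picture is of the moment at which its call begins: read the wrist's pose just before it.
- bot.sign_off(): hands the job in; it is judged then, once.
The state is a dict: "time": time; "joint_pos": joint angles; "joint_vel": joint speeds; "tau": joint torques, N m; "tool_pos": TCP position; "tcp_rot": TCP orientation; "wrist_force": force on the tool from outside, world axes, zero at the start; "torque": the same for the moment, N m; "grip_width": opening from 0.0 (shut) to 1.0 (fully open); "grip_force": force on a finger pad.
Only numpy, scipy, OpenCV 4.12 (cv2) and the standard library are available. Lean on these libraries where they do the work, as an engineer would, in place of code of your own. Each camera call takes 0.05 s, during which the arm holds its last target. There are 200 camera calls.

## Task

Two spring-loaded stop units stand on the bench, one with a square plunger head and one with a round one. Park the square one: press its plunger down into the housing against the spring and, while it is down, slide its keeper frame home over the head so that the plunger stays trapped when you let go. Leave the round one alone.

Things in the scene. Friction and masses are not known exactly. Their poses are not given: they have to be found in the camera images.
- square_stop: Stop unit to park, fixed: 98 x 86 x 56 mm (x -44 to 54); square plunger head 36 x 36 mm, top 60 mm above bench when up. Origin: bench top under the plunger axis; z up; x = the way the keeper closes, within 15 deg of straight away from the robot. Head stands in a channel along x (y -27 to 27, floor 20 mm high, ends open); flat keeper frame (48 to 53 mm above bench) lies on the channel walls.
- square_stop_tab (a point): Middle of the keeper's push tab, on its face towards the plunger, 60 mm above the bench; x = 22 mm in the unit when open, moves with the keeper. The upright tab (6 mm thick, 46 mm wide, 34 to 78 mm above the bench) closes the +x end of the frame's 44 x 55 mm window. Press the head inside it and, still pressing, push the tab along +x: the tongue at the window's other end follows over the head.
- square_stop_plunger (a joint): Depth of the square plunger in m: 0 up, 0.020 at its bottom stop (top 40 mm above bench). Spring: 3 N at top, 8 N at bottom, springs up at once if let go. The tongue (a solid plate) passes over the head only if it is deeper than 0.012, else it strikes the head's side. Once trapped it rests against the tongue at about 0.012.
- square_stop_keeper (a joint): Travel of the keeper frame (tongue, window, tab: one piece) along the unit's +x in m: 0 open, 0.022 home at its stop. Starts at 0 to 0.003; 2 N friction; stays where left. Its tongue edge is at x = -22 mm when open, -18 mm (edge of the head) at 0.004, 0 (half over the head) when home.
- round_stop: The other stop unit, to be left alone: same housing, keeper, axes and origin, but its plunger head is round, 36 mm across. The two units may stand in either place.

How it is judged:
By the outcome, as a careful person would: the job done as asked, in the order asked, and still so for the second after the job is handed in, with the robot touching nothing.
It also fails if it takes over 32 s, if anything falls off the work surface, if the arm or the gripper's body presses on something with over 40 N, if the wrist force passes 120 N, or if a joint passes its speed limit or range.

## Working session

There is one attempt and no reset: what is moved stays moved. The work goes in short steps, Python scripts to look and compute and a tool call to move; the robot and the scene stay as the last step left them, time stands still between calls to the robot, and variables do not carry over. Pictures are saved under pics/ and viewed, at most 10 in all, crops included, and the job is handed in when it is done.

```bash
ls; mkdir -p pics; python3 - <<'E'
from workcell import bot
import cv2,numpy as np
s=bot.sense();print(s)
for n in("top","side"):
    d=bot.snapshot(n);np.savez(f'pics/{n}.npz',**d);cv2.imwrite(f'pics/{n}.png',d['img'][:,:,::-1])
    print(d['intrinsics'],d['k1'],d['R'],d['t'])
E
```

```text
pics
workcell.py
{'time': 0.0, 'joint_pos': array([ 1.44556587e+00,  3.85569563e-01,  6.60023546e-03, -4.78925318e-04,
       -1.19399199e+00, -2.58556832e-01]), 'joint_vel': array([ 2.06436412e-03, -1.67825624e-05, -1.18747116e-03, -8.28448679e-04,
       -7.38893496e-04, -8.59694142e-04]), 'tau': array([ 1.10946810e-03, -3.92283905e+01,  1.88398468e+01,  4.18609142e+00,
       -4.64784389e-03, -8.67514807e-07]), 'tool_pos': array([233.93853238, 579.34305925, 403.60627105]), 'tcp_rot': array([ 3.13938582e+00, -1.23413761e-04, -3.83963855e-01]), 'wrist_force': array([ 0.52662631, -0.25862501,  0.03929555]), 'torque': array([ 0.02597525,  0.03348388, -0.0335248 ]), 'grip_force': 0.0, 'grip_width': 1.0022393079147127}
[[505.69413605   0.         315.19704725]
 [  0.         505.69413605 250.16907276]
 [  0.           0.           1.        ]] -0.14344107975622583 [[-0.00179112 -0.99984483 -0.01752477]
 [-0.98331183  0.00494907 -0.18186082]
 [ 0.18191933  0.01690658 -0.98316811]] [ 145.23151914  476.28929453 1062.36561018]
[[617.79064967   0.         316.72486711]
 [  0.         617.79064967 241.35852222]
 [  0.           0.           1.        ]] -0.10766198226653638 [[ 0.64616274 -0.76311218 -0.01155487]
 [-0.32442293 -0.26093702 -0.90920935]
 [ 0.69081363  0.59124587 -0.41617887]] [-192.22247445  230.55065065  883.42217161]
```

View pics/top.png

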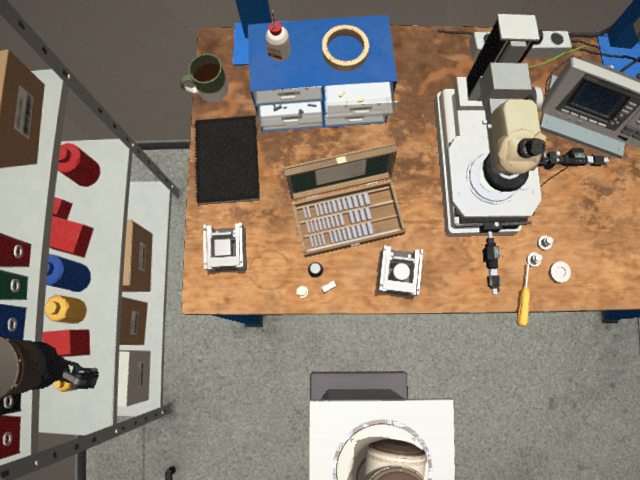

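View pics/side.png

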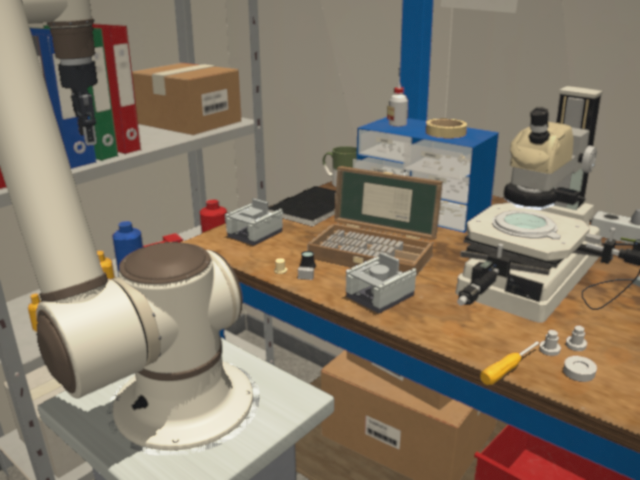

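The square head is at about (224,246) in the top view, and the round one at (402,271). Next I'll measure the square unit.

```bash
cat >h.py <<'E'
import numpy as np,cv2
def cloud(d,T=None):
    K=d['intrinsics'];k=float(d['k1']);v,u=np.mgrid[0:480,0:640]
    p=cv2.undistortPoints(np.stack([u,v],-1).reshape(-1,1,2).astype(np.float64),K,np.array([k,0,0,0.]))[:,0]
    z=d['range_z'].reshape(-1,1).astype(float);c=np.hstack([p*z,z])
    w=(c-d['t'])@d['R'] if T is None else c@T[:3,:3].T+T[:3,3]
    return w.reshape(480,640,3)
E
python3 - <<'E'
import numpy as np,cv2
from h import cloud
d=dict(np.load('pics/top.npz'));W=cloud(d)
print("table",np.median(W[285:300,215:260,2]))
c=W[215:280,195:253].reshape(-1,3);m=(c[:,2]>15)&(c[:,2]<95)
print(cv2.minAreaRect(c[m][:,:2].astype(np.float32)),np.percentile(c[m],[1,50,99],axis=0))
for r in range(224,272,3): print(r,*[f"{int(x):3d}" for x in W[r,200:248:2,2]])
print(W[246,224],W[235,224],W[228,224])
cv2.imwrite('pics/c1.png',cv2.resize(d['img'][215:280,195:253,::-1],None,fx=9,fy=9,interpolation=cv2.INTER_CUBIC))
E
```

```text
table -0.5099499140597611
((486.431640625, 346.10418701171875), (98.13259887695312, 86.16604614257812), 3.0225703716278076) [[436.55544554 301.95009907  15.85548401]
 [480.01849732 343.97503078  52.80703739]
 [533.75254409 388.33991831  78.79860718]]
224   1  -2  -1  -1   0   0   0  -1  -2   0  -7   1   0   0   0  -1   0  -1  47  49  55  45  -2   2
227   0   0  55  49  46  46  32   2   0   3  -2   1   0  -2  -2   2   0  -1  47  47  57  43  16   0
230  -2  -1  56  45  44  49  32  10  14  12  11  10  14  15  11   9  15  10  45  50  50  45  17  -1
233   0  -3  55  46  46  78  78  79  77  77  82  81  79  75  79  73  13  53  49  53  52  42  18   2
236   0  -2  51  44  54  50  70  66  65  63  66  64  64  59  61  57  55  50  52  48  50  49  23   0
239   2   0 1133  46  52  47  33  39  36  33  13  11  54  57  62  11  11  13  54  52  56  51  18   0
242   0   0  53  45  52  52  31  56  59  57  59  58  56  56  59  59  10  13  55  51  55  50  22  -1
245  -1  -4  51  50  53  52  33  55  61  58  55  56  60  60  59  61  12   6  51  54  54  53  22   0
248  -2  -3  54  50  51  52  35  58  62  59  58 
[... 174 characters left out ...]
0  51  36  56  60  59  56  62  60  60  59  60   9  12  52  49  51  52  29  -5
257   0   2  53  50  49  48  34  13  13  11  14  49  52  53  53  52  53  53  53  51  54  59  33   0
260   1   0  51  51  50  53  51  50  58  48  51  52  49  52  53  52  50  50  52  53  57  55  30   2
263  -2  -2  57  49  55  54  53  54  52  51  52  51  53  51  52  52  53  49  50  50  56  54  28   3
266  -1   0  56  53  52  49  53  51  53  54  51  50  45  47  13  10  12  15  46  46  53  55  34   3
269  -2   0   0  45  42  41  35  17  13  10   8  10  12  14  14   8  15  16  11  10  15  16  13   3
[483.99688924 341.92904399  61.25543761] [505.74473124 340.14441916  73.93433503] [538.26398056 355.57473497   0.68107643]
```

View pics/c1.png

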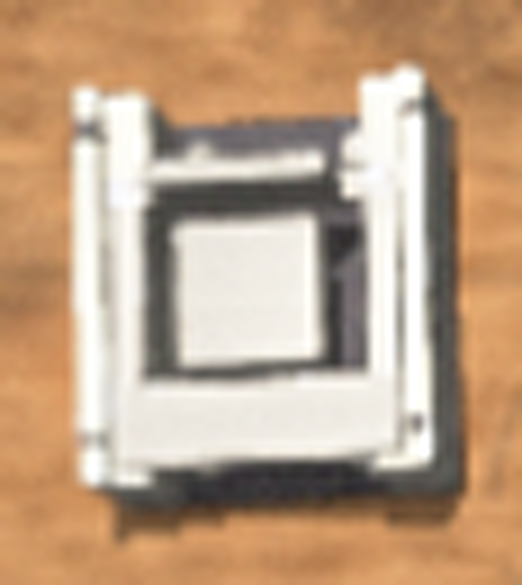

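The square unit's footprint fits 98.1 x 86.2 mm and its heights match (head 60, frame 52, tab 78). That puts the plunger axis near (481, 346) with unit yaw about +0.053. I'll turn the tool to match, then move over the unit while closing the fingers.

Units first: shifts go in shares of 750 mm and turns go in shares of 45 degrees. So -0.146 rad is -0.1859.

Emit:
{"name": "jog_arm", "arguments": {"plan": [0,0,0,0,0,-0.1846,0,0,0,0,0,0,-0.1846,0,0,0,0,0,0,-0.1859,0], "grip_n": 40}}

```text
time: 0.4
tool_pos: [233.9, 579.4, 404.0]
tcp_rot: [3.14, 0.001, 0.058]
wrist_force: [0.3, 0.7, -0.0]
grip_width: 0.513
grip_force: 0.0
```

Emit:
{"name": "jog_arm", "arguments": {"plan": [0.04,0.0413,0,0,0,0,0,0.04,0.0413,0,0,0,0,0,0.04,0.0413,0,0,0,0,0,0.04,0.0413,0,0,0,0,0,0.04,0.0413,0,0,0,0,0,0.04,0.0413,0,0,0,0,0,0.04,0.04,0,0,0,0,0,0.0387,0.04,0,0,0,0,0]}}

```text
time: 1.2
tool_pos: [486.5, 344.9, 404.3]
tcp_rot: [3.141, 0.001, 0.052]
wrist_force: [0.1, 0.7, 0.1]
grip_width: -0.001
grip_force: 0.0
```

Emit:
{"name": "jog_arm", "arguments": {"plan": [0,0,0,0,0,0,0,0,0,0,0,0,0,0]}}

```text
time: 1.4
tool_pos: [486.1, 345.5, 404.1]
tcp_rot: [3.141, 0.001, 0.05]
wrist_force: [-0.4, 0.2, -0.1]
grip_width: -0.002
grip_force: 0.0
```

```bash
python3 - <<'E'
from workcell import bot
import cv2,numpy as np
from h import cloud
from scipy.spatial.transform import Rotation as Ro
s=bot.sense();d=bot.snapshot('wrist')
T=np.eye(4);T[:3,:3]=Ro.from_euler('xyz',s['tcp_rot']).as_matrix();T[:3,3]=s['tool_pos']
W=cloud(d,T@d['T_tool_cam']);np.save('pics/W.npy',W)
cv2.imwrite('pics/w1.png',d['img'][:,:,::-1]);print(s['tool_pos'],s['tcp_rot'],s['wrist_force'],d['T_tool_cam'])
z=W[...,2];ok=d['range_z']>0
near=ok&(abs(W[...,0]-485)<75)&(abs(W[...,1]-346)<65)
for lo,hi in((15,95),(57,64),(67,95)):
    c=W[near&(z>lo)&(z<hi)];print(lo,len(c),cv2.minAreaRect(c[:,:2].astype(np.float32)) if len(c) else 0, np.median(c,axis=0))
E
```

```text
[486.07619175 345.46100565 404.05466502] [3.14096564e+00 1.07451864e-03 4.99095497e-02] [-0.37861571  0.17467071 -0.06700653] [[-2.09238299e-04 -9.44551075e-01 -3.28364466e-01  8.44393866e+01]
 [ 9.99999975e-01 -1.70988219e-04 -1.45360391e-04 -1.06788693e+00]
 [ 8.11538585e-05 -3.28364488e-01  9.44551087e-01  3.03418471e+01]
 [ 0.00000000e+00  0.00000000e+00  0.00000000e+00  1.00000000e+00]]
15 11170 ((486.59405517578125, 348.5251770019531), (98.45616912841797, 85.76065826416016), 3.1514904499053955) [486.9994386  348.22297891  54.25861785]
57 2703 ((486.5718688964844, 348.30615234375), (97.46741485595703, 84.9030990600586), 3.2821946144104004) [483.79763291 348.54087487  60.23366824]
67 715 ((507.9623107910156, 349.8765869140625), (6.5427470207214355, 45.82194519042969), 3.077198028564453) [508.9246142  349.65604272  77.72327181]
```

View pics/w1.png

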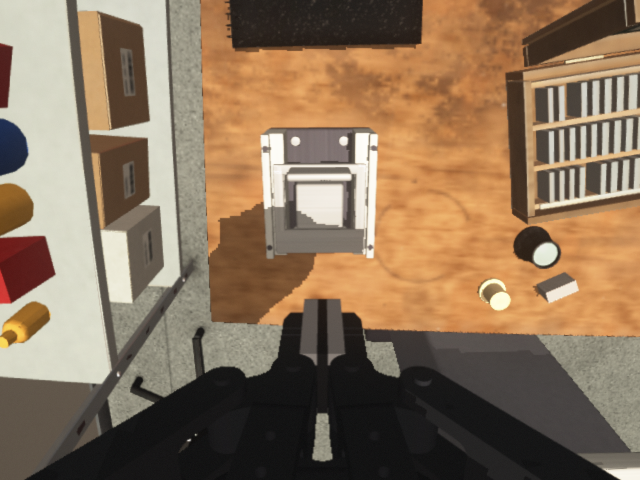

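The wrist view shows the square head at about (320,203) inside the window, with the shut fingers at (322,350). Its fit puts the axis at (481.7, 348.3) and the top view gave (481.4, 345.8), so I'll use y≈347.2. The tab face is near unit x 23.4, so the keeper starts at about 1.5 mm. Going down.

Converted, 40 mm is 0.0533, 30 mm is 0.04.

Emit:
{"name": "jog_arm", "arguments": {"plan": [0,-0.0027,0.0533,0,0,0,0,0,0,0.0533,0,0,0,0,0,0,0.0533,0,0,0,0,0,0,0.04,0,0,0,0,0,0,0.0133,0,0,0,0,0,0,0,0,0,0,0]}}

```text
time: 2.05
tool_pos: [484.6, 349.1, 243.5]
tcp_rot: [3.139, 0.002, 0.054]
wrist_force: [0.4, 0.3, 0.3]
grip_width: 0.003
grip_force: 0.0
```

Emit:
{"name": "jog_arm", "arguments": {"plan": [0,0,0.0067,0,0,0,0,0,0,0.0067,0,0,0,0,0,0,0.004,0,0,0,0,0,0,0,0,0,0,0]}}

```text
time: 2.45
tool_pos: [485.6, 348.7, 232.7]
tcp_rot: [-3.14, -0.001, 0.052]
wrist_force: [-1.4, 1.0, 3.9]
grip_width: 0.002
grip_force: 1.7
```

Emit:
{"name": "jog_arm", "arguments": {"plan": [0,0,0.004,0,0,0,0,0,0,0.004,0,0,0,0,0,0,0,0,0,0,0]}}

```text
time: 2.75
tool_pos: [485.6, 348.7, 226.1]
tcp_rot: [-3.14, -0.001, 0.053]
wrist_force: [-1.5, 2.0, 5.3]
grip_width: 0.003
grip_force: 2.5
```

Contact came at the expected height, and 5 N at about 7 mm deep fits the spring. Next I'll press to about 17 mm.

Converted, 4 mm is 0.0053, 2.5 mm is 0.0033.

Emit:
{"name": "jog_arm", "arguments": {"plan": [0,0,0.0053,0,0,0,0,0,0,0.0053,0,0,0,0,0,0,0.0033,0,0,0,0,0,0,0,0,0,0,0,0,0,0,0,0,0,0]}}

```text
time: 3.25
tool_pos: [485.6, 348.8, 216.1]
tcp_rot: [-3.14, -0.001, 0.053]
wrist_force: [-3.1, 1.9, 8.0]
grip_width: 0.001
grip_force: 3.8
```

Emit:
{"name": "jog_arm", "arguments": {"plan": [0.0053,0,0,0,0,0,0,0.004,0,0,0,0,0,0,0.0027,0,0,0,0,0,0,0,0,0,0,0,0,0,0,0,0,0,0,0,0]}}

```text
time: 3.75
tool_pos: [493.8, 348.4, 215.5]
tcp_rot: [3.14, 0.002, 0.052]
wrist_force: [-5.0, -0.5, 7.2]
grip_width: -0.001
grip_force: 3.8
```

Converted, 2 mm is 0.0027.

Emit:
{"name": "jog_arm", "arguments": {"plan": [0.0027,0,0,0,0,0,0,0.0027,0,0,0,0,0,0,0,0,0,0,0,0,0]}}

```text
time: 4.05
tool_pos: [497.3, 348.5, 215.4]
tcp_rot: [3.139, 0.003, 0.052]
wrist_force: [-5.7, 0.3, 8.3]
grip_width: -0.002
grip_force: 4.3
```

Emit:
{"name": "jog_arm", "arguments": {"plan": [0.0027,0,0,0,0,0,0,0.0027,0,0,0,0,0,0,0.0027,0,0,0,0,0,0,0,0,0,0,0,0,0]}}

```text
time: 4.45
tool_pos: [503.3, 348.9, 215.4]
tcp_rot: [3.139, 0.004, 0.052]
wrist_force: [-6.7, 0.2, 9.0]
grip_width: 0.006
grip_force: 4.5
```

```bash
python3 - <<'E'
from workcell import bot
import cv2
d=bot.snapshot('wrist');cv2.imwrite('pics/w2.png',d['img'][:,:,::-1])
E
```

```text
(no output)
```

View pics/w2.png

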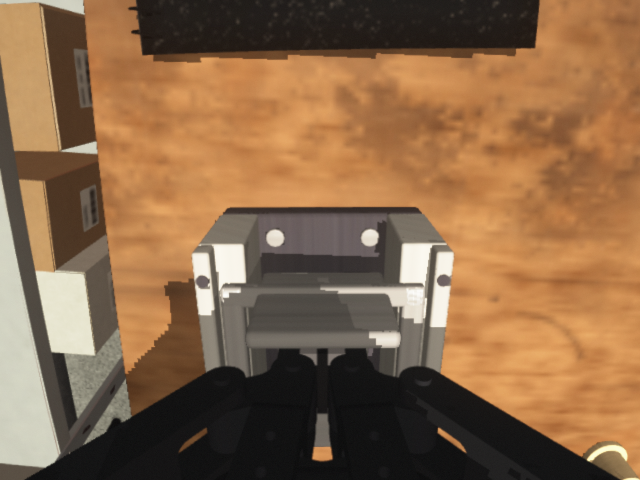

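The tab (row 340) is moving ahead of the fingers, so the keeper is at about 11 mm. Force is steady, which means the tongue has already gone over the head. Pushing on to home.

Converted, 2 mm is 0.0027.

Emit:
{"name": "jog_arm", "arguments": {"plan": [0.0027,0,0,0,0,0,0,0.0027,0,0,0,0,0,0,0,0,0,0,0,0,0]}}

```text
time: 4.8
tool_pos: [507.2, 349.1, 215.3]
tcp_rot: [3.139, 0.004, 0.052]
wrist_force: [-5.8, 0.5, 8.1]
grip_width: 0.002
grip_force: 4.5
```

Emit:
{"name": "jog_arm", "arguments": {"plan": [0.0027,0,0,0,0,0,0,0.0027,0,0,0,0,0,0,0,0,0,0,0,0,0]}}

```text
time: 5.1
tool_pos: [511.8, 349.3, 214.6]
tcp_rot: [3.14, 0.002, 0.052]
wrist_force: [-4.1, 0.4, 2.7]
grip_width: -0.003
grip_force: 1.8
```

Emit:
{"name": "jog_arm", "arguments": {"plan": [0.0027,0,0,0,0,0,0,0.0013,0,0,0,0,0,0,0,0,0,0,0,0,0]}}

```text
time: 5.4
tool_pos: [514.7, 349.5, 214.5]
tcp_rot: [3.14, 0.003, 0.052]
wrist_force: [-4.7, 0.0, 3.8]
grip_width: -0.001
grip_force: 2.5
```

Converted, 1 mm is 0.0013.

Emit:
{"name": "jog_arm", "arguments": {"plan": [0.0013,0,0,0,0,0,0,0,0,0,0,0,0,0]}}

```text
time: 5.6
tool_pos: [515.5, 349.5, 214.5]
tcp_rot: [3.14, 0.003, 0.052]
wrist_force: [-4.9, 0.1, 3.4]
grip_width: -0.001
grip_force: 2.9
```

Emit:
{"name": "jog_arm", "arguments": {"plan": [0.0013,0,0,0,0,0,0,0,0,0,0,0,0,0]}}

```text
time: 5.8
tool_pos: [515.8, 349.6, 214.5]
tcp_rot: [3.139, 0.005, 0.052]
wrist_force: [-9.2, 0.9, 5.9]
grip_width: -0.004
grip_force: 4.5
```

The force has jumped with almost no motion, so the stop is reached. One more firm nudge, then back off slightly, rise and look.

Converted, 1 mm is 0.0013.

Emit:
{"name": "jog_arm", "arguments": {"plan": [0.0013,0,0,0,0,0,0,0,0,0,0,0,0,0]}}

```text
time: 6.0
tool_pos: [516.1, 349.7, 214.5]
tcp_rot: [3.139, 0.006, 0.052]
wrist_force: [-12.5, 3.1, 7.5]
grip_width: -0.003
grip_force: 6.1
```

Emit:
{"name": "jog_arm", "arguments": {"plan": [-0.004,0,0,0,0,0,0,-0.0007,0,-0.0067,0,0,0,0,0,0,-0.0267,0,0,0,0,0,0,-0.0533,0,0,0,0,0,0,-0.06,0,0,0,0,-0.0267,0,-0.06,0,0,0,0,-0.0267,0,-0.0267,0,0,0,0,0,0,0,0,0,0,0]}}

```text
time: 6.8
tool_pos: [474.3, 347.7, 395.1]
tcp_rot: [-3.135, -0.007, 0.053]
wrist_force: [0.5, 0.7, 0.5]
grip_width: -0.0
grip_force: 0.0
```

```bash
python3 - <<'E'
from workcell import bot
import cv2,numpy as np
from h import cloud
from scipy.spatial.transform import Rotation as Ro
s=bot.sense();d=bot.snapshot('wrist')
T=np.eye(4);T[:3,:3]=Ro.from_euler('xyz',s['tcp_rot']).as_matrix();T[:3,3]=s['tool_pos']
W=cloud(d,T@d['T_tool_cam']);cv2.imwrite('pics/w3.png',cv2.resize(d['img'][60:300,200:440,::-1],None,fx=2.4,fy=2.4))
u=np.array([np.cos(.054),np.sin(.054)]);q=W[...,:2]-[481.6,348]
x=q@u;y=q@[-u[1],u[0]];z=W[...,2]
for a in range(-44,60,4):
    m=(abs(y)<14)&(abs(x-a)<2)&(z>-5)&(z<95);print(a,m.sum(),np.round(np.median(z[m]),1) if m.any() else '')
m=(z>67)&(z<95)&(abs(y)<30)&(abs(x)<70);print('tab x',np.percentile(x[m],[2,50,98]))
t=bot.snapshot('top');cv2.imwrite('pics/t2.png',cv2.resize(t['img'][200:310,190:450,::-1],None,fx=3,fy=3))
E
```

```text
-44 61 12.3
-40 138 12.6
-36 150 12.5
-32 42 13.0
-28 0 
-24 0 
-20 90 53.4
-16 184 53.6
-12 192 53.6
-8 193 53.6
-4 193 53.7
0 253 49.4
4 194 48.7
8 189 48.8
12 194 48.6
16 489 43.4
20 167 12.5
24 158 12.5
28 162 12.7
32 166 12.5
36 102 12.4
40 0 
44 127 77.7
48 382 77.9
52 392 13.7
56 174 0.5
tab x [43.96320012 47.51373317 50.06174486]
```

View pics/w3.png

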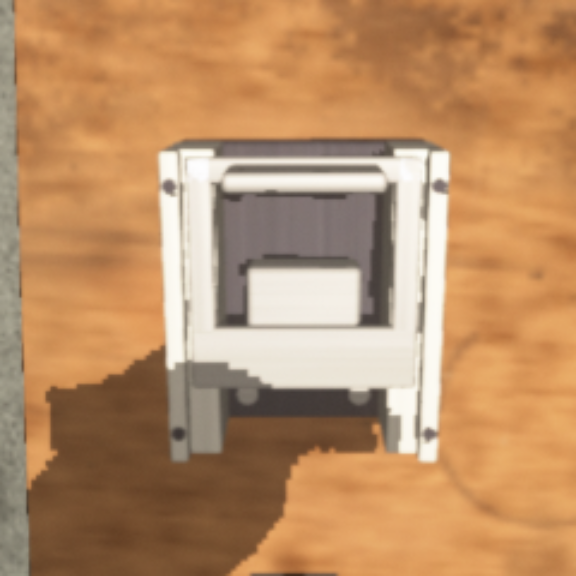

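The picture shows the tongue (row 355) over half of the head (row 295), with the tab at the far end (row 180). The measured tab face at x=44, tongue edge at about 0 and head top at 48 mm mean the keeper is home and the plunger is trapped.

```bash
python3 -c "
from workcell import bot
print(bot.sign_off())"
```

```text
the job is handed in; nothing more can be done
None
```

The square stop is parked and handed in: the keeper is home at its stop, the plunger is trapped under the tongue at about 12 mm depth, the arm is clear of everything, and the round stop was left alone.

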